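Lay up three frieze blocks on the sloped assembly board

ROBOT

A 6-joint arm with a two-finger parallel gripper is mounted at the origin on the work surface. World frame = base frame: x ahead of the robot, y to its left, z up, the work surface at z = 0. Lengths are in m, angles in rad, forces in N, time in s.
With the tool pointing down it reaches from about 0.225 to 0.875 m from the base axis. Payload 3.4 kg.
Tool frame: the origin (TCP) lies on the mounting face of the last link; the fingertips stand 173 mm ahead of it and the grasp point (between the pads) lies 155 mm ahead of it; z points along the fingers, y is the line along which they close (so a half turn about z gives the same grasp; the last joint's range is limited). The gripper opens to 85 mm and grips with 20 to 120 N. Pads are 22 mm wide; open, the fingers measure 114 mm over their backs; the gripper's body (76 mm by 85 mm) begins 54 mm behind the grasp point. The pads swing forward as they close: fully open they stand 13 mm farther back than shut.
Start: joints at [1.123, 0.276, 1.505, -0, 1.361, -0.121], TCP at [0.185, 0.545, 0.405] pointing down, gripper open.
Joint ranges: [-2.89, 2.89], [-0.75, 2.08], [0.22, 2.7], [-1.18, 4.32], [0.11, 2.71], [-2.7, 2.7]. Speed limits (rad/s): [2.57, 2.57, 3.14, 3.14, 3.14, 3.14].

INTERFACE

Orientations are given as a unit quaternion [w, x, y, z].
In Python, from rig import manip gives the robot as it stands.
- The arm moves only by the tool carry_out, never from a script. Its arguments are lists of equal length, an entry for each row: "linear": the shift along the world's x, y, z each as a share of 500 mm, from -1 to 1, a list of three; "angular": the turn, a rotation vector about the world's x, y, z each as a share of 0.08 rad, from -1 to 1, a list of three; "hand": the opening, from 0 (shut) to 1 (fully open). In form: {"linear": [[x, y, z], ...], "angular": [[rx, ry, rz], ...], "hand": [hand, ...]}. A call has 1 to 8 rows; each row shifts and turns the commanded pose from where the row before left it; what a row does not reach is not made up. A row lasts 1/12 s, in which the tool goes at most 41.7 mm and 7.16 degrees, less where a joint would pass 70% of its speed; a pose out of reach is approached as far as the arm can. A call with a number of a shift or a turn outside -1 to 1 is refused whole. A call with a gripper value outside its range is refused whole. The fingers move at their own pace and stop on an object; "force" is the grip in N (left out, the last holds). Time passes only in rows, so rows that do not move let the fingers close. It gives the time, the measured TCP pose, the force, the opening and the grip force at its end, in the units of the state.
- manip.get_state(): the state, without advancing time (a new reading comes with each control period).
- manip.get_image(name): name is "scene" or "top" or "wrist"; returns the picture (400x640x3 uint8, red, green, blue); there is no depth.
- manip.camera_params(name): a dict with "fx", "fy", "cx", "cy" (pixels), "view" (4x4, takes a point from world to camera coordinates); the wrist camera has in their place "hand_eye" (4x4, takes a point from camera to tool coordinates, whose origin is the TCP and whose axes are the flange's). Camera axes: x right, y down, z forward; pixel columns grow to the right and rows downward; lengths in m; the calibration is good to about 2 mm. A picture is of the moment at which its call begins: read the wrist's pose just before it. camera_params takes no time and is no camera call.
- manip.sign_off(): hands the job in; it is judged then, once.
The state is a dict: "clock": time; "qpos": joint angles; "qd": joint speeds; "effort": joint torques, N m; "position": TCP position; "ee_rot": TCP orientation; "contact_force": force on the tool from outside, world axes, zero at the start; "moment": the same for the moment, N m; "width": finger opening in m; "gripper_force": force on a finger pad.
Only numpy, scipy, OpenCV 4.12 (cv2) and the standard library are available. Lean on these libraries where they do the work, as an engineer would, in place of code of your own. Each camera call takes 0.05 s, during which the arm holds its last target. There are 200 camera calls.

TASK

Count exactly three of the pale maple frieze blocks from the blue mat onto the sloped green assembly board, laid flat with carving up in one row along the red ledge: the first butted against the red end cheek, each next one butted flush against its neighbour. Lay each block flat on the slope before letting it go, leave the fourth maple block where it is on the mat, and do not disturb the walnut block or the other things on the bench.

Things in the scene. Friction and masses are not known exactly. Their poses are not given: they have to be found in the camera images.
- board: Fixed green board sloping up away from the robot at 28 deg (0.489 rad), face 125 mm (x, up the slope) by 285 mm (y, along the ledge). Red ledge along its lower edge, 10 mm high, 12 thick; red cheek across its right (-y) end, 26 mm high, 12 thick; other end open. Origin: on the face in the inner corner of ledge and cheek, 34 mm above the table; z out of the face.
- first_place (a point): On the board's face, in the board's axes: where the origin of the first block of the row comes, 28 mm up from the ledge and 35 mm from the cheek. The second and third places lie 70 and 140 mm further along the board's +y. A block's y axis lies along the board's y, either way round.
- maple0: Carved frieze block, 56 mm (x) by 70 mm (y) by 38 mm high (z), about 110 g, with a shallow leaf relief (up to 4 mm) on its upper face; sides plain and upright. Origin: centre of the underside; z points up. Pale maple, one of four alike. Starts lying on the mat.
- maple1: Carved frieze block, 56 mm (x) by 70 mm (y) by 38 mm high (z), about 110 g, with a shallow leaf relief (up to 4 mm) on its upper face; sides plain and upright. Origin: centre of the underside; z points up. Pale maple, one of four alike. Starts lying on the mat.
- maple2: Carved frieze block, 56 mm (x) by 70 mm (y) by 38 mm high (z), about 110 g, with a shallow leaf relief (up to 4 mm) on its upper face; sides plain and upright. Origin: centre of the underside; z points up. Pale maple, one of four alike. Starts lying on the mat.
- maple3: Carved frieze block, 56 mm (x) by 70 mm (y) by 38 mm high (z), about 110 g, with a shallow leaf relief (up to 4 mm) on its upper face; sides plain and upright. Origin: centre of the underside; z points up. Pale maple, one of four alike. Starts lying on the mat.
- walnut: Carved frieze block, 56 mm (x) by 70 mm (y) by 38 mm high (z), about 110 g, with a shallow leaf relief (up to 4 mm) on its upper face; sides plain and upright. Origin: centre of the underside; z points up. Dark brown walnut: not for this frieze; starts among the maple blocks on the mat and stays there.
- wax_tin: Round brass wax tin with a yellow lid, 66 mm across, 23 mm high, on the mat among the blocks; bystander. Origin: centre of its underside.
- mat: Blue felt mat, 250 (x) by 340 (y) by 4 mm, fixed on the table; blocks and tin lie on it, in two rows of three. Origin: centre of its underside; its top is 4 mm above the table.
- gouge: Carving gouge with wooden handle, about 195 mm long, 28 mm thick, lying on the table beyond the board; bystander. Origin: under its ferrule.
- mallet: Carver's mallet lying on the table beyond the mat, dark round head 78 mm across and 105 mm long towards +y, pale handle 120 mm towards -y; bystander. Origin: underside, where handle meets head.
- glue_a: White glue bottle with yellow label, 42 mm across, 125 mm tall, beyond the board; bystander. Origin: centre of its underside.
- glue_b: White glue bottle with green label, 42 mm across, 115 mm tall; bystander. Origin: centre of its underside.

How it is judged:
On the way, in this order (a step that is already met when the one before it is completed fails the run):
1. a first maple block lies flat on the sloped board (((z of maple0 in the frame of board between -0.004 and 0.005 m and x of maple0 in the frame of board between 0 and 0.1 m and y of maple0 in the frame of board between 0 and 0.285 m) or (z of maple1 in the frame of board between -0.004 and 0.005 m and x of maple1 in the frame of board between 0 and 0.1 m and y of maple1 in the frame of board between 0 and 0.285 m) or (z of maple2 in the frame of board between -0.004 and 0.005 m and x of maple2 in the frame of board between 0 and 0.1 m and y of maple2 in the frame of board between 0 and 0.285 m) or (z of maple3 in the frame of board between -0.004 and 0.005 m and x of maple3 in the frame of board between 0 and 0.1 m and y of maple3 in the frame of board between 0 and 0.285 m))), for 0.2 s.
2. a second maple block lies flat on the board as well ((((z of maple0 in the frame of board between -0.004 and 0.005 m and x of maple0 in the frame of board between 0 and 0.1 m and y of maple0 in the frame of board between 0 and 0.285 m) and (z of maple1 in the frame of board between -0.004 and 0.005 m and x of maple1 in the frame of board between 0 and 0.1 m and y of maple1 in the frame of board between 0 and 0.285 m)) or ((z of maple0 in the frame of board between -0.004 and 0.005 m and x of maple0 in the frame of board between 0 and 0.1 m and y of maple0 in the frame of board between 0 and 0.285 m) and (z of maple2 in the frame of board between -0.004 and 0.005 m and x of maple2 in the frame of board between 0 and 0.1 m and y of maple2 in the frame of board between 0 and 0.285 m)) or ((z of maple0 in the frame of board between -0.004 and 0.005 m and x of maple0 in the frame of board between 0 and 0.1 m and y of maple0 in the frame of board between 0 and 0.285 m) and (z of maple3 in the frame of board between -0.004 and 0.005 m and x of maple3 in the frame of board between 0 and 0.1 m and y of maple3 in the frame of board between 0 and 0.285 m)) or ((z of maple1 in the frame of board between -0.004 and 0.005 m and x of maple1 in the frame of board between 0 and 0.1 m and y of maple1 in the frame of board between 0 and 0.285 m) and (z of maple2 in the frame of board between -0.004 and 0.005 m and x of maple2 in the frame of board between 0 and 0.1 m and y of maple2 in the frame of board between 0 and 0.285 m)) or ((z of maple1 in the frame of board between -0.004 and 0.005 m and x of maple1 in the frame of board between 0 and 0.1 m and y of maple1 in the frame of board between 0 and 0.285 m) and (z of maple3 in the frame of board between -0.004 and 0.005 m and x of maple3 in the frame of board between 0 and 0.1 m and y of maple3 in the frame of board between 0 and 0.285 m)) or ((z of maple2 in the frame of board between -0.004 and 0.005 m and x of maple2 in the frame of board between 0 and 0.1 m and y of maple2 in the frame of board between 0 and 0.285 m) and (z of maple3 in the frame of board between -0.004 and 0.005 m and x of maple3 in the frame of board between 0 and 0.1 m and y of maple3 in the frame of board between 0 and 0.285 m)))), for 0.2 s.
At the end, for the whole second after the job is handed in: Three maple blocks rest flat on the board (within 4 degrees, carving up), 70 mm sides along the ledge and within 4 mm of it, each within 4 mm of its place in a gapless row from the cheek (all gaps together under 4 mm). The fourth maple block is within 30 mm of where it began (((z of maple0 in the frame of board between -0.004 and 0.005 m and angle between the z axis of maple0 and the z axis of board, either way round below 0.08 rad and angle between the y axis of maple0 and the y axis of board, either way round below 0.08 rad and x of maple0 in the frame of board between 0.022 and 0.032 m and y of maple0 in the frame of board between 0.031 and 0.039 m and linear speed of maple0 below 0.02 m/s) or (z of maple1 in the frame of board between -0.004 and 0.005 m and angle between the z axis of maple1 and the z axis of board, either way round below 0.08 rad and angle between the y axis of maple1 and the y axis of board, either way round below 0.08 rad and x of maple1 in the frame of board between 0.022 and 0.032 m and y of maple1 in the frame of board between 0.031 and 0.039 m and linear speed of maple1 below 0.02 m/s) or (z of maple2 in the frame of board between -0.004 and 0.005 m and angle between the z axis of maple2 and the z axis of board, either way round below 0.08 rad and angle between the y axis of maple2 and the y axis of board, either way round below 0.08 rad and x of maple2 in the frame of board between 0.022 and 0.032 m and y of maple2 in the frame of board between 0.031 and 0.039 m and linear speed of maple2 below 0.02 m/s) or (z of maple3 in the frame of board between -0.004 and 0.005 m and angle between the z axis of maple3 and the z axis of board, either way round below 0.08 rad and angle between the y axis of maple3 and the y axis of board, either way round below 0.08 rad and x of maple3 in the frame of board between 0.022 and 0.032 m and y of maple3 in the frame of board between 0.031 and 0.039 m and linear speed of maple3 below 0.02 m/s)) and ((z of maple0 in the frame of board between -0.004 and 0.005 m and angle between the z axis of maple0 and the z axis of board, either way round below 0.08 rad and angle between the y axis of maple0 and the y axis of board, either way round below 0.08 rad and x of maple0 in the frame of board between 0.022 and 0.032 m and y of maple0 in the frame of board between 0.101 and 0.109 m and linear speed of maple0 below 0.02 m/s) or (z of maple1 in the frame of board between -0.004 and 0.005 m and angle between the z axis of maple1 and the z axis of board, either way round below 0.08 rad and angle between the y axis of maple1 and the y axis of board, either way round below 0.08 rad and x of maple1 in the frame of board between 0.022 and 0.032 m and y of maple1 in the frame of board between 0.101 and 0.109 m and linear speed of maple1 below 0.02 m/s) or (z of maple2 in the frame of board between -0.004 and 0.005 m and angle between the z axis of maple2 and the z axis of board, either way round below 0.08 rad and angle between the y axis of maple2 and the y axis of board, either way round below 0.08 rad and x of maple2 in the frame of board between 0.022 and 0.032 m and y of maple2 in the frame of board between 0.101 and 0.109 m and linear speed of maple2 below 0.02 m/s) or (z of maple3 in the frame of board between -0.004 and 0.005 m and angle between the z axis of maple3 and the z axis of board, either way round below 0.08 rad and angle between the y axis of maple3 and the y axis of board, either way round below 0.08 rad and x of maple3 in the frame of board between 0.022 and 0.032 m and y of maple3 in the frame of board between 0.101 and 0.109 m and linear speed of maple3 below 0.02 m/s)) and ((z of maple0 in the frame of board between -0.004 and 0.005 m and angle between the z axis of maple0 and the z axis of board, either way round below 0.08 rad and angle between the y axis of maple0 and the y axis of board, either way round below 0.08 rad and x of maple0 in the frame of board between 0.022 and 0.032 m and y of maple0 in the frame of board between 0.171 and 0.179 m and linear speed of maple0 below 0.02 m/s) or (z of maple1 in the frame of board between -0.004 and 0.005 m and angle between the z axis of maple1 and the z axis of board, either way round below 0.08 rad and angle between the y axis of maple1 and the y axis of board, either way round below 0.08 rad and x of maple1 in the frame of board between 0.022 and 0.032 m and y of maple1 in the frame of board between 0.171 and 0.179 m and linear speed of maple1 below 0.02 m/s) or (z of maple2 in the frame of board between -0.004 and 0.005 m and angle between the z axis of maple2 and the z axis of board, either way round below 0.08 rad and angle between the y axis of maple2 and the y axis of board, either way round below 0.08 rad and x of maple2 in the frame of board between 0.022 and 0.032 m and y of maple2 in the frame of board between 0.171 and 0.179 m and linear speed of maple2 below 0.02 m/s) or (z of maple3 in the frame of board between -0.004 and 0.005 m and angle between the z axis of maple3 and the z axis of board, either way round below 0.08 rad and angle between the y axis of maple3 and the y axis of board, either way round below 0.08 rad and x of maple3 in the frame of board between 0.022 and 0.032 m and y of maple3 in the frame of board between 0.171 and 0.179 m and linear speed of maple3 below 0.02 m/s)) and distance of any of maple0, maple1, maple2, maple3 from where it was at the start of the episode below 0.03 m); the robot touches nothing.
It fails at once if a maple block is let go over the board while its underside is still raised more than 8 mm at the middle (dropped, or released not flat) ((z of maple0 in the frame of board between 0.008 and 0.15 m and x of maple0 in the frame of board between -0.02 and 0.13 m and y of maple0 in the frame of board between -0.01 and 0.285 m and contact force between maple0 and the fingers below 0.05 N) or (z of maple1 in the frame of board between 0.008 and 0.15 m and x of maple1 in the frame of board between -0.02 and 0.13 m and y of maple1 in the frame of board between -0.01 and 0.285 m and contact force between maple1 and the fingers below 0.05 N) or (z of maple2 in the frame of board between 0.008 and 0.15 m and x of maple2 in the frame of board between -0.02 and 0.13 m and y of maple2 in the frame of board between -0.01 and 0.285 m and contact force between maple2 and the fingers below 0.05 N) or (z of maple3 in the frame of board between 0.008 and 0.15 m and x of maple3 in the frame of board between -0.02 and 0.13 m and y of maple3 in the frame of board between -0.01 and 0.285 m and contact force between maple3 and the fingers below 0.05 N)).
It fails at once if the walnut block, wax tin, gouge, mallet or a glue bottle is moved more than 30 mm (distance of any of walnut, wax_tin, gouge, mallet, glue_a, glue_b from where it was at the start of the episode above 0.03 m).
It also fails if it takes over 72 s, if anything falls off the work surface, if the arm or the gripper's body presses on something with over 40 N, if the wrist force passes 120 N, or if a joint passes its speed limit or range.

## Working session

There is one attempt and no reset: what is moved stays moved. The work goes in short steps, Python scripts to look and compute and a tool call to move; the robot and the scene stay as the last step left them, time stands still between calls to the robot, and variables do not carry over. Pictures are saved under pics/ and viewed, at most 10 in all, crops included, and the job is handed in when it is done.

Besides the shell and the picture viewer there is one more tool, called after "Request:" by a JSON object that holds its "api" and its "payload", one argument or row to a line. carry_out: Moves the arm, as the interface text tells. Its arguments: {"type":"object","properties":{"linear":{"type":"array"},"angular":{"type":"array"},"hand":{"type":"array"},"force":{"type":"number"}},"required":["linear","angular","hand"]}

```bash
mkdir -p pics; python3 - <<'E'
from rig import manip
import cv2,numpy as np
s=manip.get_state();print({k:np.round(v,3).tolist() for k,v in s.items()})
for n in("scene","top"):
    im=manip.get_image(n);cv2.imwrite(f"pics/{n}0.png",im[:,:,::-1])
    p=manip.camera_params(n);print(n,p['fx'],p['fy'],p['cx'],p['cy'],np.round(p['view'],3).tolist())
print(manip.camera_params("wrist"))
E
```

```text
{'clock': 0.0, 'qpos': [1.123, 0.277, 1.506, -0.0, 1.361, -0.121], 'qd': [-0.001, -0.001, 0.002, 0.0, -0.001, -0.0], 'effort': [0.0, -41.678, -24.581, 0.0, 0.011, -0.0], 'position': [0.184, 0.544, 0.404], 'ee_rot': [-0.0, 0.163, 0.987, -0.001], 'contact_force': [-0.077, -1.441, 0.549], 'moment': [0.041, -0.032, -0.004], 'gripper_force': 0.0, 'width': 0.085}
scene 384.02824882346397 384.02824882346397 319.70649089615563 201.0942206377939 [[-0.76, 0.65, 0.014, 0.431], [0.533, 0.635, -0.559, -0.276], [-0.372, -0.417, -0.829, 1.303], [0.0, 0.0, 0.0, 1.0]]
top 471.0134300823577 471.0134300823577 316.4439558714066 197.05635249405984 [[0.032, -0.999, 0.004, -0.006], [-0.979, -0.032, -0.203, 0.598], [0.203, 0.003, -0.979, 1.191], [0.0, 0.0, 0.0, 1.0]]
{'fx': 295.18621881144827, 'fy': 295.18621881144827, 'cx': 319.73303322054016, 'cy': 201.78017471324048, 'hand_eye': array([[-8.29094399e-04, -9.51943559e-01, -3.06272383e-01,
         7.89867740e-02],
       [ 9.99999573e-01, -6.64357779e-04, -6.42117760e-04,
         3.59162351e-04],
       [ 4.07785426e-04, -3.06272784e-01,  9.51943704e-01,
         3.06701563e-02],
       [ 0.00000000e+00,  0.00000000e+00,  0.00000000e+00,
         1.00000000e+00]])}
```

View pics/scene0.png

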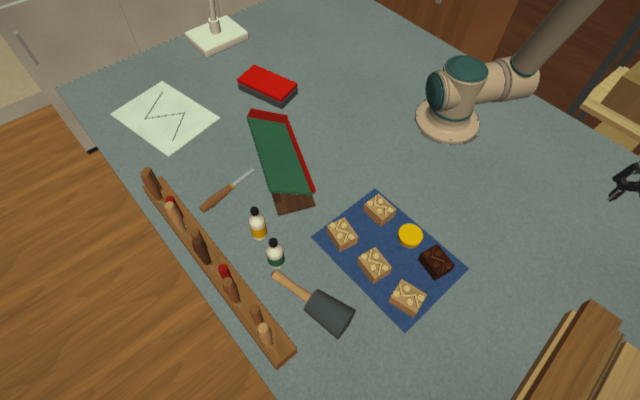

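View pics/top0.png

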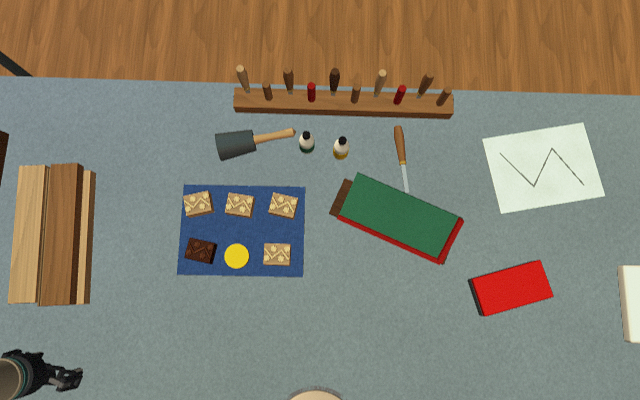

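The top view shows the maples at about (197,203), (239,204), (283,205) and (277,253), the walnut at (200,250) and the tin at (236,256). The green face is a quad from (333,210) to (462,222), with the cheek at lower right. Next I measure the blocks and the board.

```bash
cat > h.py <<'E'
import cv2,numpy as np
from rig import manip
from scipy.spatial.transform import Rotation as R
def cam(n):
    p=manip.camera_params(n)
    K=np.array([[p['fx'],0,p['cx']],[0,p['fy'],p['cy']],[0,0,1]])
    if n=='wrist':
        s=manip.get_state();q=s['ee_rot'];T=np.eye(4);T[:3,:3]=R.from_quat([*q[1:],q[0]]).as_matrix();T[:3,3]=s['position']
        M=T@p['hand_eye']
    else: M=np.linalg.inv(p['view'])
    return K,M[:3,:3],M[:3,3]
def cast(c,uv,z):
    K,Rm,C=c; d=np.c_[np.atleast_2d(uv),np.ones(len(np.atleast_2d(uv)))]@np.linalg.inv(K).T@Rm.T
    z=np.broadcast_to(z,len(d)); return C+d*((z-C[2])/d[:,2])[:,None]
def blobs(m,amin):
    m=cv2.morphologyEx(m.astype(np.uint8)*255,cv2.MORPH_CLOSE,np.ones((5,5)))
    return [c[:,0].astype(float) for c in cv2.findContours(m,cv2.RETR_EXTERNAL,cv2.CHAIN_APPROX_NONE)[0] if cv2.contourArea(c)>amin]
def maple(hsv): 
    h,s,v=cv2.split(hsv); return (h>8)&(h<26)&(s>35)&(s<200)&(v>90)
def block(c,ct,zt=.042,zb=.004):
    # far sides of the outline are top edges, near sides bottom edges
    t=cast(c,ct,zt)[:,:2];b=cast(c,ct,zb)[:,:2];C=c[2][:2]
    (_,_),(w,h),a=cv2.minAreaRect(t.astype(np.float32)*1000)
    a=np.radians(a)%(np.pi/2); a=a-np.pi/2 if a>np.pi/4 else a
    o=[];sz=[]
    for ax in (np.array([np.cos(a),np.sin(a)]),np.array([-np.sin(a),np.cos(a)])):
        tp,bp,cp=t@ax,b@ax,C@ax
        hi=tp.max() if tp.max()>cp else bp.max(); lo=tp.min() if tp.min()<cp else bp.min()
        o.append((ax,(hi+lo)/2));sz.append(hi-lo)
    return o[0][0]*o[0][1]+o[1][0]*o[1][1],a,sz
def quad(ct):
    # sub-pixel quad: fit lines to the contour between approximated corners
    for e in range(3,40):
        ap=cv2.approxPolyDP(ct.astype(np.float32)[:,None],e,True)[:,0]
        if len(ap)==4:break
    L=[]
    for i in range(4):
        a,b=ap[i],ap[(i+1)%4];d=(b-a)/np.linalg.norm(b-a)
        s=(ct-a)@d;n=abs((ct-a)@[-d[1],d[0]])
        k=(n<3)&(s>6)&(s<np.linalg.norm(b-a)-6)
        vx,vy,x,y=cv2.fitLine(ct[k].astype(np.float32),cv2.DIST_HUBER,0,.01,.01).ravel()
        L.append(np.cross([x,y,1],[x+vx,y+vy,1]))
    P=[np.cross(L[i-1],L[i]) for i in range(4)];return np.array([p[:2]/p[2] for p in P])
E
python3 - <<'E'
from h import *
for n in('top','scene'):
    c=cam(n);im=cv2.imread(f'pics/{n}0.png');hsv=cv2.cvtColor(im,cv2.COLOR_BGR2HSV);h,s,v=cv2.split(hsv)
    matm=np.zeros(h.shape,np.uint8)
    mc=max(blobs((h>100)&(h<125)&(s>110),1000),key=len);cv2.fillPoly(matm,[cv2.convexHull(mc.astype(np.int32))],1)
    print(n,'C',c[2].round(3),'mat',cast(c,quad(cv2.convexHull(mc.astype(np.float32))[:,0].astype(float)) if 0 else quad(mc),.004).round(3).tolist())
    for ct in blobs(maple(hsv)&(matm>0),150):
        p,a,sz=block(c,ct);print(' blob px',ct.mean(0).round(0),p.round(4),np.degrees(a).round(1),np.round(sz,4))
    gc=max(blobs((h>55)&(h<90)&(s>90),1500),key=len);q=quad(gc);print(' green',q.round(1).tolist())
    # label: model corners (x,y)
    mod=np.array([[0,0],[.125,0],[.125,.285],[0,.285]]);th=np.radians(28)
    best=None
    for r in range(4):
      for sgn in(1,-1):
        m=np.roll(mod[::sgn],r,0);z=.034+m[:,0]*np.sin(th);w=cast(c,q,z)[:,:2]
        f=np.c_[m[:,0]*np.cos(th),m[:,1]];A=f-f.mean(0);B=w-w.mean(0)
        ang=np.arctan2((A[:,0]*B[:,1]-A[:,1]*B[:,0]).sum(),(A*B).sum())
        Rm=np.array([[np.cos(ang),-np.sin(ang)],[np.sin(ang),np.cos(ang)]])
        t=w.mean(0)-Rm@f.mean(0);e=(w-(f@Rm.T+t))
        if best is None or abs(e).max()<abs(best[2]).max():best=(ang,t,e)
    print(' board yaw',np.degrees(best[0]).round(2),'org',best[1].round(4),'res mm',(best[2]*1e3).round(1).tolist())
E
```

```text
top C [0.343 0.011 1.288] mat [[0.633, 0.385, 0.004], [0.388, 0.382, 0.004], [0.393, 0.047, 0.004], [0.636, 0.05, 0.004]]
 blob px [277. 254.] [0.4471 0.1155] -0.8 [0.0547 0.0674]
 blob px [283. 205.] [0.5794 0.1044] -11.3 [0.054  0.0688]
 blob px [240. 205.] [0.5775 0.2229] -7.1 [0.0539 0.0675]
 blob px [198. 204.] [0.5764 0.337 ] 14.3 [0.0546 0.0666]
 green [[357.2, 172.4], [339.4, 213.1], [436.6, 256.5], [457.6, 216.5]]
 board yaw -22.62 org [ 0.4511 -0.3103] res mm [[-1.8, -1.1], [0.6, -2.0], [1.9, 0.9], [-0.7, 2.2]]
scene C [0.96  0.438 0.92 ] mat [[0.398, 0.049, 0.004], [0.64, 0.052, 0.004], [0.637, 0.386, 0.004], [0.393, 0.383, 0.004]]
 blob px [407. 298.] [0.5792 0.3363] 14.4 [0.054  0.0699]
 blob px [374. 265.] [0.5789 0.2229] -6.9 [0.0535 0.0684]
 blob px [342. 234.] [0.5812 0.1045] -11.7 [0.0532 0.0685]
 blob px [379. 209.] [0.4493 0.1145] -0.8 [0.0536 0.0686]
 green [[247.7, 118.0], [270.3, 191.5], [309.9, 193.4], [283.7, 124.4]]
 board yaw -22.52 org [ 0.4573 -0.3067] res mm [[-0.9, 0.6], [0.2, 1.1], [0.1, -1.5], [0.6, -0.1]]
```

Request:
{"api": "carry_out", "payload": {
  "linear": [
    [0.033,-0.0536,-0.008],
    [0.033,-0.0536,-0.008],
    [0.033,-0.0536,-0.008],
    [0.033,-0.0536,-0.008],
    [0.033,-0.0536,-0.008],
    [0.033,-0.0536,-0.008],
    [0.033,-0.0536,-0.008],
    [0.033,-0.0536,-0.008]
  ],
  "angular": [
    [0,0,-0.98],
    [0,0,-0.98],
    [0,0,-0.98],
    [0,0,-0.98],
    [0,0,-0.98],
    [0,0,-0.98],
    [0,0,-0.98],
    [0,0,-0.98]
  ],
  "hand": [1,1,1,1,1,1,1,1],
  "force": 40
}}

```text
clock: 0.77
position: [0.3169, 0.3287, 0.3723]
ee_rot: [-0.0, 0.461, 0.888, -0.0]
contact_force: [0.0, 0.6, -0.3]
width: 0.0854
gripper_force: 0.0
```

Request:
{"api": "carry_out", "payload": {
  "linear": [
    [0.033,-0.0536,-0.008],
    [0.033,-0.0536,-0.008],
    [0.033,-0.0536,-0.008],
    [0.033,-0.0536,-0.008],
    [0.033,-0.0536,-0.008],
    [0.033,-0.0536,-0.008],
    [0.033,-0.0536,-0.008],
    [0,0,0]
  ],
  "angular": [
    [0,0,-0.98],
    [0,0,-0.98],
    [0,0,-0.98],
    [0,0,-0.98],
    [0,0,-0.98],
    [0,0,-0.98],
    [0,0,-0.98],
    [0,0,-0.98]
  ],
  "hand": [1,1,1,1,1,1,1,1]
}}

```text
clock: 1.43
position: [0.4345, 0.1388, 0.3439]
ee_rot: [0.001, 0.714, 0.701, -0.001]
contact_force: [0.3, -0.8, 0.1]
width: 0.0853
gripper_force: 0.0
```

```bash
cat > meas.py <<'E'
from h import *
import sys
s=manip.get_state();c=cam('wrist');im=manip.get_image('wrist')[:,:,::-1].copy();cv2.imwrite(f'pics/{sys.argv[1]}.png',im)
hsv=cv2.cvtColor(im,cv2.COLOR_BGR2HSV)
q=s['ee_rot'];Rm=R.from_quat([*q[1:],q[0]]).as_matrix()
print('pos',np.round(s['position'],4),'tooly ang',np.degrees(np.arctan2(Rm[1,1],Rm[0,1])).round(2),'toolz',Rm[:,2].round(4))
for ct in blobs(maple(hsv),1500):
    p,a,sz=block(c,ct);print(ct.mean(0).round(0),p.round(4),np.degrees(a).round(1),np.round(sz,4))
E
python3 meas.py w1
```

```text
pos [0.4345 0.1388 0.3439] tooly ang -1.06 toolz [ 0.001 -0.003 -1.   ]
[602. 349.] [ 0.7808 -0.0772] -44.5 [0.1418 0.0526]
[ 20. 303.] [ 0.0949 -0.0019] -19.6 [0.0331 0.1508]
[462. 215.] [0.5799 0.1057] -11.6 [0.0535 0.0697]
[333. 208.] [0.4473 0.1167] -1.1 [0.0556 0.0693]
[478.  91.] [0.5783 0.2248] -7.5 [0.0537 0.0695]
```

View pics/w1.png

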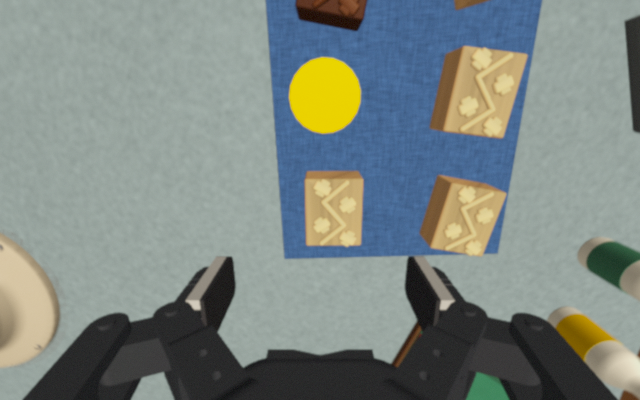

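The wrist view confirms block B at (333,208), with clear room for the fingers on its x sides. Descending on it.

Request:
{"api": "carry_out", "payload": {
  "linear": [
    [0.025,-0.0456,-0.06],
    [0,0,-0.06],
    [0,0,-0.06],
    [0,0,-0.06],
    [0,0,-0.05],
    [0,0,-0.024],
    [0,0,0],
    [0,0,0]
  ],
  "angular": [
    [0,0,0],
    [0,0,0],
    [0,0,0],
    [0,0,0],
    [0,0,0],
    [0,0,0],
    [0,0,0],
    [0,0,0]
  ],
  "hand": [1,1,1,1,1,1,1,1]
}}

```text
clock: 2.15
position: [0.4442, 0.1202, 0.1873]
ee_rot: [-0.001, 0.71, 0.704, -0.001]
contact_force: [0.3, -0.7, -0.6]
width: 0.0853
gripper_force: 0.0
```

Request:
{"api": "carry_out", "payload": {
  "linear": [
    [0,0,0],
    [0,0,0],
    [0,0,0],
    [0,0,0],
    [0,0,0],
    [0,0,0],
    [0,0,0],
    [0,0,0]
  ],
  "angular": [
    [0,0,0],
    [0,0,0],
    [0,0,0],
    [0,0,0],
    [0,0,0],
    [0,0,0],
    [0,0,0],
    [0,0,0]
  ],
  "hand": [0,0,0,0,0,0,0,0],
  "force": 40
}}

```text
clock: 2.82
position: [0.4454, 0.12, 0.1892]
ee_rot: [0.001, 0.711, 0.704, 0.002]
contact_force: [0.1, 0.8, 6.0]
width: 0.0556
gripper_force: 43.5
```

```bash
cat > plan.py <<'E'
from h import *
def board(O,yaw):
    u=np.array([np.cos(yaw),np.sin(yaw),0]);th=np.radians(28);X=u*np.cos(th)+[0,0,np.sin(th)];n=-u*np.sin(th)+[0,0,np.cos(th)];Y=np.cross(n,X)
    return np.array(O),np.c_[X,Y,n]
O,B=board([.454,-.3085,.034],np.radians(-22.55))
def cur():
    s=manip.get_state();q=s['ee_rot'];return np.array(s['position']),R.from_quat([*q[1:],q[0]]).as_matrix()
def go(xb,yb,zb):
    p,Rm=cur();T=np.c_[B[:,1],B[:,0],-B[:,2]]
    t=O+B@[xb,yb,zb];d=t-p;rv=R.from_matrix(T@Rm.T).as_rotvec()
    print('tcp in board',(B.T@(p-O)).round(4),'target',t.round(4),'share lin',(d/.5).round(4),'share ang',(rv/.08).round(3))
if __name__=='__main__':
    import sys;go(*map(float,sys.argv[1:4]))
E
python3 plan.py .028 .0425 .265
python3 - <<'E'
from h import *
c=cam('top');print('glue b,a base', cast(c,[[306,150],[341,156]],0.0))
E
```

```text
tcp in board [-0.0793  0.3924  0.218 ] target [ 0.3782 -0.231   0.2811] share lin [-0.1342 -0.7021  0.1838] share ang [-1.23  -5.973 -4.701]
glue b,a base [[ 0.74645508  0.04836885  0.        ]
 [ 0.73200466 -0.05177447  0.        ]]
```

Request:
{"api": "carry_out", "payload": {
  "linear": [
    [0,0,0.03],
    [0,0,0.06],
    [0,0,0.06],
    [0,0,0.034],
    [-0.0112,-0.0585,0],
    [-0.0112,-0.0585,0],
    [-0.0112,-0.0585,0],
    [-0.0112,-0.0585,0]
  ],
  "angular": [
    [0,0,0],
    [0,0,0],
    [0,0,0],
    [0,0,0],
    [-0.1025,-0.4978,-0.3918],
    [-0.1025,-0.4978,-0.3918],
    [-0.1025,-0.4978,-0.3918],
    [-0.1025,-0.4978,-0.3918]
  ],
  "hand": [0,0,0,0,0,0,0,0]
}}

```text
clock: 3.48
position: [0.4214, 0.002, 0.2803]
ee_rot: [0.069, 0.751, 0.655, 0.046]
contact_force: [0.0, 0.6, -1.4]
width: 0.0549
gripper_force: 42.9
```

Request:
{"api": "carry_out", "payload": {
  "linear": [
    [-0.0112,-0.0585,0],
    [-0.0112,-0.0585,0],
    [-0.0112,-0.0585,0],
    [-0.0112,-0.0585,0],
    [-0.0112,-0.0585,0],
    [-0.0112,-0.0585,0],
    [-0.0112,-0.0585,0],
    [-0.0112,-0.0585,0]
  ],
  "angular": [
    [-0.1025,-0.4978,-0.3918],
    [-0.1025,-0.4978,-0.3918],
    [-0.1025,-0.4978,-0.3918],
    [-0.1025,-0.4978,-0.3918],
    [-0.1025,-0.4978,-0.3918],
    [-0.1025,-0.4978,-0.3918],
    [-0.1025,-0.4978,-0.3918],
    [-0.1025,-0.4978,-0.3918]
  ],
  "hand": [0,0,0,0,0,0,0,0]
}}

```text
clock: 4.15
position: [0.3764, -0.2322, 0.2802]
ee_rot: [0.201, 0.808, 0.538, 0.133]
contact_force: [1.0, 0.3, -1.9]
width: 0.0554
gripper_force: 42.9
```

Request:
{"api": "carry_out", "payload": {
  "linear": [
    [0,0,0],
    [0,0,0]
  ],
  "angular": [
    [0,0,0],
    [0,0,0]
  ],
  "hand": [0,0]
}}

```text
clock: 4.32
position: [0.3766, -0.2325, 0.2799]
ee_rot: [0.2, 0.809, 0.537, 0.133]
contact_force: [-0.0, 0.5, -1.3]
width: 0.0551
gripper_force: 42.9
```

```bash
python3 plan.py .028 .0425 .265; python3 meas.py w2
```

```text
tcp in board [0.0266 0.0405 0.2644] target [ 0.3782 -0.231   0.2811] share lin [0.0032 0.0029 0.0024] share ang [-0.018 -0.045  0.052]
pos [ 0.3766 -0.2325  0.2799] tooly ang -22.79 toolz [ 0.4297 -0.1805 -0.8848]
[331. 268.] [ 0.4886 -0.3712] 41.1 [0.1632 0.1958]
[580. 162.] [ 1.1083 -1.125 ] 16.5 [0.3378 1.9649]
```

View pics/w2.png

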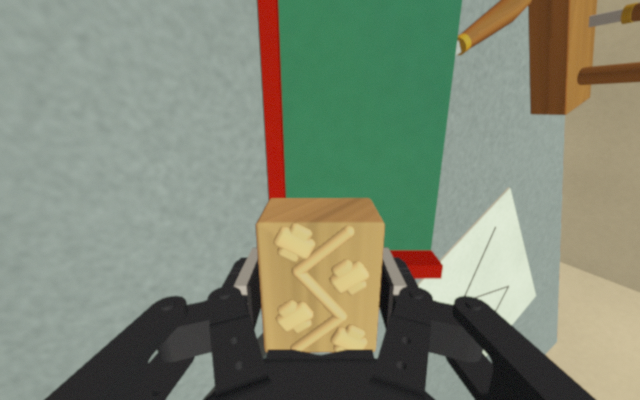

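The held block is square in the gripper at (320,275). The ledge's inner edge is at u≈285, the upper edge at u≈440 and the cheek at (415,258). I use these edges to refine the board pose.

```bash
cat > edge.py <<'E'
from plan import *
import sys
c=cam('wrist');im=cv2.imread(f'pics/{sys.argv[1]}.png');h,s,v=cv2.split(cv2.cvtColor(im,cv2.COLOR_BGR2HSV))
g=(h>55)&(h<90)&(s>90)
def tob(uv):
    K,Rm,C=c;d=np.c_[uv,np.ones(len(uv))]@np.linalg.inv(K).T@Rm.T;a=(B.T@(C-O));e=d@B;t=-a[2]/e[:,2];return a+e*t[:,None]
rows=range(20,180,8)
L=tob(np.array([[np.where(g[r])[0].min()-.5,r] for r in rows]));Rr=tob(np.array([[np.where(g[r])[0].max()+.5,r] for r in rows]))
for n,P in(('ledge',L),('upper',Rr)):
    k=np.polyfit(P[:,1],P[:,0],1);print(n,'x_b mean',P[:,0].mean().round(4),'at y',P[:,1].mean().round(3),'slope deg',np.degrees(k[0]).round(2))
if len(sys.argv)>2:
    cols=range(int(sys.argv[2]),int(sys.argv[3]),4);P=tob(np.array([[u,np.where(g[:,u])[0].max()+.5] for u in cols]));print('cheek y_b',P[:,1].round(4))
E
python3 edge.py w2 400 432
```

```text
ledge x_b mean -0.0033 at y 0.126 slope deg -0.02
upper x_b mean 0.1209 at y 0.126 slope deg 0.04
cheek y_b [0.0018 0.0018 0.0018 0.0018 0.0018 0.0018 0.0018 0.0018]
```

```bash
sed -i 's/\[.454,-.3085,.034\]/[.4518,-.306,.034]/' plan.py; python3 plan.py .031 .0435 .193;python3 -c "
from plan import *;print((B*.002).T.round(5).tolist())"
```

```text
tcp in board [0.0288 0.0402 0.2629] target [ 0.4101 -0.2416  0.219 ] share lin [ 0.0667 -0.0206 -0.1214] share ang [-0.029 -0.057  0.021]
[[0.00163, -0.00068, 0.00094], [0.00077, 0.00185, 0.0], [-0.00087, 0.00036, 0.00177]]
```

Request:
{"api": "carry_out", "payload": {
  "linear": [
    [0.0167,-0.0051,-0.0303],
    [0.0167,-0.0051,-0.0303],
    [0.0167,-0.0051,-0.0303],
    [0.0167,-0.0051,-0.0303],
    [0,0,0],
    [0.0017,-0.0007,-0.0035],
    [0.0017,-0.0007,-0.0035],
    [0,0,0]
  ],
  "angular": [
    [-0.029,-0.057,0.021],
    [0,0,0],
    [0,0,0],
    [0,0,0],
    [0,0,0],
    [0,0,0],
    [0,0,0],
    [0,0,0]
  ],
  "hand": [0,0,0,0,0,0,0,0]
}}

```text
clock: 5.03
position: [0.4126, -0.2416, 0.2162]
ee_rot: [0.202, 0.806, 0.54, 0.135]
contact_force: [0.4, 0.1, -1.3]
width: 0.0555
gripper_force: 42.9
```

```bash
cat >> plan.py <<'E'
    s=manip.get_state();print('t',round(s['clock'],2),'F board',(B.T@s['contact_force']).round(1),'M',np.round(s['moment'],2),'w',round(s['width'],4),s['gripper_force'])
E
python3 plan.py .031 .0435 .185
```

```text
tcp in board [0.0317 0.0445 0.1895] target [ 0.4135 -0.243   0.2119] share lin [ 0.0019 -0.0029 -0.0086] share ang [ 0.022  0.021 -0.028]
t 5.03 F board [-0.3  0.3 -1.3] M [ 0.11  0.32 -0.02] w 0.0555 42.85077095031738
```

Now lower in 1 mm steps, pausing to read the force.

Request:
{"api": "carry_out", "payload": {
  "linear": [
    [0.0009,-0.0004,-0.0018],
    [0.0009,-0.0004,-0.0018],
    [0,0,0]
  ],
  "angular": [
    [0,0,0],
    [0,0,0],
    [0,0,0]
  ],
  "hand": [0,0,0]
}}

```text
clock: 5.28
position: [0.4133, -0.2426, 0.2143]
ee_rot: [0.202, 0.806, 0.539, 0.135]
contact_force: [0.2, -1.0, -1.0]
width: 0.0553
gripper_force: 42.9
```

Request:
{"api": "carry_out", "payload": {
  "linear": [
    [0.0009,-0.0004,-0.0018],
    [0,0,0]
  ],
  "angular": [
    [0,0,0],
    [0,0,0]
  ],
  "hand": [0,0]
}}

```text
clock: 5.45
position: [0.4138, -0.2428, 0.213]
ee_rot: [0.202, 0.807, 0.539, 0.135]
contact_force: [0.2, 0.4, -1.3]
width: 0.0552
gripper_force: 42.9
```

Request:
{"api": "carry_out", "payload": {
  "linear": [
    [0.0009,-0.0004,-0.0018],
    [0,0,0]
  ],
  "angular": [
    [0,0,0],
    [0,0,0]
  ],
  "hand": [0,0]
}}

```text
clock: 5.62
position: [0.4141, -0.2429, 0.2123]
ee_rot: [0.202, 0.807, 0.539, 0.135]
contact_force: [-3.2, 1.0, 3.3]
width: 0.0552
gripper_force: 43.6
```

```bash
python3 plan.py .031 .0435 .185
```

```text
tcp in board [0.0316 0.0438 0.1852] target [ 0.4135 -0.243   0.2119] share lin [-0.0011 -0.0002 -0.0009] share ang [ 0.021  0.019 -0.01 ]
t 5.62 F board [-1.4 -0.3  4.5] M [ 0.07  0.29 -0.02] w 0.0552 43.55544090270996
```

Request:
{"api": "carry_out", "payload": {
  "linear": [
    [-0.0016,0.0007,-0.0009],
    [-0.0016,0.0007,-0.0009],
    [0,0,0]
  ],
  "angular": [
    [0,0,0],
    [0,0,0],
    [0,0,0]
  ],
  "hand": [0,0,0]
}}

```text
clock: 5.87
position: [0.4131, -0.2427, 0.2118]
ee_rot: [0.203, 0.806, 0.539, 0.135]
contact_force: [-0.3, 1.6, 5.0]
width: 0.0549
gripper_force: 43.6
```

Request:
{"api": "carry_out", "payload": {
  "linear": [
    [-0.0008,-0.0019,0],
    [-0.0008,-0.0019,0],
    [-0.0008,-0.0019,0],
    [0,0,0]
  ],
  "angular": [
    [0,0,0],
    [0,0,0],
    [0,0,0],
    [0,0,0]
  ],
  "hand": [0,0,0,0]
}}

```text
clock: 6.2
position: [0.4116, -0.2446, 0.2114]
ee_rot: [0.202, 0.806, 0.539, 0.135]
contact_force: [-0.5, 4.8, 7.0]
width: 0.0554
gripper_force: 44.0
```

```bash
python3 plan.py .028 .0385 .185
```

```text
tcp in board [0.0297 0.0413 0.1852] target [ 0.4092 -0.2466  0.2105] share lin [-0.0048 -0.0041 -0.0019] share ang [ 0.003  0.017 -0.027]
t 6.2 F board [1.2 4.2 7.2] M [ 0.31 -0.33  0.35] w 0.0554 44.003772139549255
```

Request:
{"api": "carry_out", "payload": {
  "linear": [
    [-0.0016,0.0007,-0.0009],
    [-0.0008,-0.0019,0],
    [0,0,0]
  ],
  "angular": [
    [0,0,0],
    [0,0,0],
    [0,0,0]
  ],
  "hand": [0,0,0]
}}

```text
clock: 6.45
position: [0.4104, -0.2453, 0.211]
ee_rot: [0.202, 0.806, 0.539, 0.135]
contact_force: [-1.4, 3.5, 6.8]
width: 0.0549
gripper_force: 44.0
```

```bash
python3 plan.py .028 .0385 .185
```

```text
tcp in board [0.0288 0.0402 0.1852] target [ 0.4092 -0.2466  0.2105] share lin [-0.0025 -0.0027 -0.001 ] share ang [ 0.006  0.019 -0.025]
t 6.45 F board [0.9 2.7 7.2] M [ 0.18 -0.3   0.28] w 0.0549 43.96970093250275
```

Request:
{"api": "carry_out", "payload": {
  "linear": [
    [-0.0016,0.0007,-0.0009],
    [-0.0008,-0.0019,0],
    [0,0,0]
  ],
  "angular": [
    [0,0,0],
    [0,0,0],
    [0,0,0]
  ],
  "hand": [0,0,0]
}}

```text
clock: 6.7
position: [0.4095, -0.2458, 0.2107]
ee_rot: [0.202, 0.806, 0.539, 0.135]
contact_force: [1.2, 4.6, 6.3]
width: 0.0556
gripper_force: 43.8
```

```bash
python3 plan.py .028 .0385 .185
```

```text
tcp in board [0.0281 0.0394 0.1852] target [ 0.4092 -0.2466  0.2105] share lin [-0.0007 -0.0017 -0.0004] share ang [-0.004  0.027 -0.02 ]
t 6.7 F board [2.4 4.7 5.9] M [ 0.42 -0.63  0.28] w 0.0556 43.78891468048096
```

Request:
{"api": "carry_out", "payload": {
  "linear": [
    [-0.0008,-0.0019,0],
    [-0.0016,0.0007,-0.0009],
    [0,0,0]
  ],
  "angular": [
    [0,0,0],
    [0,0,0],
    [0,0,0]
  ],
  "hand": [0,0,0]
}}

```text
clock: 6.95
position: [0.4089, -0.2465, 0.2106]
ee_rot: [0.202, 0.807, 0.539, 0.136]
contact_force: [4.3, 5.9, 5.5]
width: 0.0555
gripper_force: 43.5
```

```bash
python3 plan.py .028 .0385 .185
```

```text
tcp in board [0.0278 0.0385 0.1852] target [ 0.4092 -0.2466  0.2105] share lin [ 0.0006 -0.0002 -0.0001] share ang [-0.006  0.044 -0.009]
t 6.95 F board [4.1 7.1 4. ] M [ 0.62 -1.06  0.3 ] w 0.0555 43.52569341659546
```

Request:
{"api": "carry_out", "payload": {
  "linear": [
    [-0.0008,-0.0019,0],
    [-0.0016,0.0007,-0.0009],
    [0,0,0]
  ],
  "angular": [
    [0,0,0],
    [0,0,0],
    [0,0,0]
  ],
  "hand": [0,0,0]
}}

```text
clock: 7.2
position: [0.4082, -0.2476, 0.2104]
ee_rot: [0.203, 0.807, 0.538, 0.136]
contact_force: [6.0, 4.3, 5.2]
width: 0.0554
gripper_force: 43.5
```

```bash
python3 plan.py .028 .0385 .185
```

```text
tcp in board [0.0275 0.0372 0.1852] target [ 0.4092 -0.2466  0.2105] share lin [0.002  0.0019 0.0001] share ang [ 0.004  0.058 -0.001]
t 7.2 F board [5.8 6.2 2.8] M [ 0.71 -1.32  0.3 ] w 0.0554 43.485791087150574
```

Request:
{"api": "carry_out", "payload": {
  "linear": [
    [-0.0008,-0.0019,0],
    [0,0,0]
  ],
  "angular": [
    [0,0,0],
    [0,0,0]
  ],
  "hand": [0,0]
}}

```text
clock: 7.37
position: [0.4078, -0.2485, 0.2104]
ee_rot: [0.202, 0.807, 0.538, 0.136]
contact_force: [6.8, 4.8, 6.0]
width: 0.0554
gripper_force: 43.6
```

```bash
python3 plan.py .028 .0385 .185
```

```text
tcp in board [0.0275 0.0362 0.1852] target [ 0.4092 -0.2466  0.2105] share lin [0.0027 0.0038 0.0001] share ang [ 0.002  0.057 -0.004]
t 7.37 F board [6.7 7.1 3.2] M [ 0.72 -1.3   0.28] w 0.0554 43.56125235557556
```

Request:
{"api": "carry_out", "payload": {
  "linear": [
    [-0.0008,-0.0019,0],
    [0,0,0]
  ],
  "angular": [
    [0,0,0],
    [0,0,0]
  ],
  "hand": [0,0]
}}

```text
clock: 7.53
position: [0.4078, -0.2489, 0.2105]
ee_rot: [0.202, 0.807, 0.539, 0.137]
contact_force: [10.8, 8.2, 6.3]
width: 0.0551
gripper_force: 43.5
```

```bash
python3 plan.py .028 .0385 .185
```

```text
tcp in board [0.0276 0.0359 0.1852] target [ 0.4092 -0.2466  0.2105] share lin [ 0.0029  0.0045 -0.    ] share ang [-0.023  0.06  -0.016]
t 7.53 F board [ 8.9 11.7  2.3] M [ 0.95 -1.83  0.54] w 0.0551 43.45074534416199
```

X and y both stall against the ledge and the cheek, so the first block is seated. Release and back off along the board normal.

Request:
{"api": "carry_out", "payload": {
  "linear": [
    [0,0,0],
    [0,0,0],
    [0,0,0],
    [0,0,0],
    [0,0,0],
    [-0.0087,0.0036,0.0177],
    [-0.0174,0.0072,0.0354],
    [-0.0261,0.0108,0.0531]
  ],
  "angular": [
    [0,0,0],
    [0,0,0],
    [0,0,0],
    [0,0,0],
    [0,0,0],
    [0,0,0],
    [0,0,0],
    [0,0,0]
  ],
  "hand": [1,1,1,1,1,1,1,1]
}}

```text
clock: 8.2
position: [0.3793, -0.2384, 0.261]
ee_rot: [0.199, 0.807, 0.539, 0.134]
contact_force: [0.9, 0.3, -0.5]
width: 0.0855
gripper_force: 0.0
```

```bash
cat >> plan.py <<'E'
def mat(x,y,z,ang):
    p,Rm=cur();a=np.radians(ang);T=np.c_[[-np.sin(a),np.cos(a),0],[np.cos(a),np.sin(a),0],[0,0,-1]]
    print('to mat: share lin',((np.array([x,y,z])-p)/.5).round(4),'ang',(R.from_matrix(T@Rm.T).as_rotvec()/.08).round(3))
E
python3 plan.py .028 .0425 .265; python3 -c "
from plan import *
mat(.5795,.105,.30,-11.5)
from rig import manip
im=manip.get_image('top')[:,:,::-1];cv2.imwrite('pics/t1.png',cv2.resize(im[120:300,140:500],None,fx=2,fy=2))"
```

```text
tcp in board [0.0245 0.0346 0.244 ] target [ 0.376  -0.2285  0.2811] share lin [-0.0065  0.0198  0.0403] share ang [-0.03  -0.039 -0.008]
t 8.2 F board [ 0.4  0.7 -0.8] M [0.05 0.13 0.02] w 0.0855 0.0
to mat: share lin [0.4005 0.6868 0.078 ] ang [1.764 5.808 2.359]
```

View pics/t1.png

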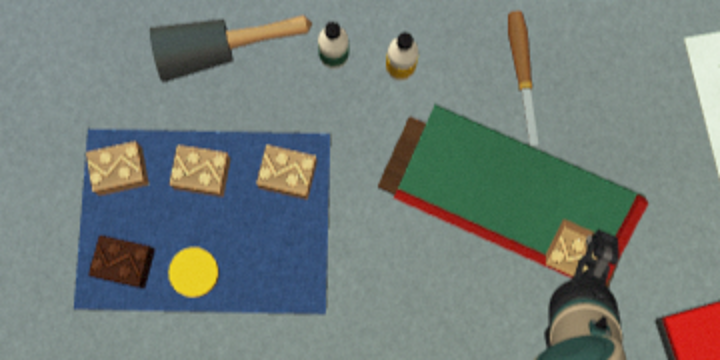

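Request:
{"api": "carry_out", "payload": {
  "linear": [
    [0.0,0.0572,0.03],
    [0.0334,0.0572,0.03],
    [0.0334,0.0572,0.018],
    [0.0334,0.0572,0],
    [0.0334,0.0572,0],
    [0.0334,0.0572,0],
    [0.0334,0.0572,0],
    [0.0334,0.0572,0]
  ],
  "angular": [
    [0.147,0.484,0.1966],
    [0.147,0.484,0.1966],
    [0.147,0.484,0.1966],
    [0.147,0.484,0.1966],
    [0.147,0.484,0.1966],
    [0.147,0.484,0.1966],
    [0.147,0.484,0.1966],
    [0.147,0.484,0.1966]
  ],
  "hand": [1,1,1,1,1,1,1,1]
}}

```text
clock: 8.92
position: [0.4961, -0.0108, 0.2998]
ee_rot: [0.07, 0.791, 0.606, 0.047]
contact_force: [1.0, 0.0, 0.0]
width: 0.0852
gripper_force: 0.0
```

Request:
{"api": "carry_out", "payload": {
  "linear": [
    [0.0334,0.0572,0],
    [0.0334,0.0572,0],
    [0.0334,0.0572,0],
    [0.0334,0.0572,0],
    [0.0334,0,0],
    [0,0,0],
    [0,0,0]
  ],
  "angular": [
    [0.147,0.484,0.1966],
    [0.147,0.484,0.1966],
    [0.147,0.484,0.1966],
    [0.147,0.484,0.1966],
    [0,0,0],
    [0,0,0],
    [0,0,0]
  ],
  "hand": [1,1,1,1,1,1,1]
}}

```text
clock: 9.5
position: [0.5794, 0.102, 0.299]
ee_rot: [0.003, 0.774, 0.633, 0.002]
contact_force: [-0.4, -0.3, -0.5]
width: 0.0854
gripper_force: 0.0
```

```bash
python3 meas.py w3; python3 -c "
from plan import *
mat(.5795,.105,.187,-11.5)"
```

```text
pos [0.5794 0.102  0.299 ] tooly ang -11.46 toolz [ 0.0076 -0.0026 -1.    ]
[371. 330.] [ 0.6027 -0.0365] -37.2 [0.0794 0.0374]
[621. 339.] [ 0.8507 -0.1126] 7.0 [0.0125 0.1193]
[562. 240.] [0.7876 0.0195] 43.3 [0.0419 0.0363]
[317. 198.] [0.5794 0.1058] -11.6 [0.0556 0.0692]
[564. 104.] [0.7862 0.1387] 14.3 [0.006  0.1122]
[630. 134.] [0.8349 0.1004] 7.0 [-0.0081  0.2074]
[279.  47.] [0.5774 0.2215] -7.6 [0.0555 0.0615]
to mat: share lin [ 0.0019  0.0068 -0.2243] ang [0.033 0.084 0.002]
```

Request:
{"api": "carry_out", "payload": {
  "linear": [
    [0.002,0.007,-0.06],
    [0,0,-0.06],
    [0,0,-0.06],
    [0,0,-0.03],
    [0,0,-0.0143],
    [0,0,0],
    [0,0,0]
  ],
  "angular": [
    [0.033,0.084,0],
    [0,0,0],
    [0,0,0],
    [0,0,0],
    [0,0,0],
    [0,0,0],
    [0,0,0]
  ],
  "hand": [1,1,1,1,1,1,1]
}}

```text
clock: 10.13
position: [0.58, 0.1048, 0.1884]
ee_rot: [0.001, 0.775, 0.632, 0.001]
contact_force: [-0.2, -0.4, 0.5]
width: 0.0857
gripper_force: 0.0
```

Request:
{"api": "carry_out", "payload": {
  "linear": [
    [0,0,0],
    [0,0,0],
    [0,0,0],
    [0,0,0],
    [0,0,0],
    [0,0,0],
    [0,0,0]
  ],
  "angular": [
    [0,0,0],
    [0,0,0],
    [0,0,0],
    [0,0,0],
    [0,0,0],
    [0,0,0],
    [0,0,0]
  ],
  "hand": [0,0,0,0,0,0,0],
  "force": 40
}}

```text
clock: 10.72
position: [0.5807, 0.1054, 0.1894]
ee_rot: [0.001, 0.774, 0.633, 0.002]
contact_force: [-1.7, 0.3, 6.2]
width: 0.0551
gripper_force: 44.1
```

```bash
python3 plan.py .031 .112 .245
```

```text
tcp in board [0.0388 0.4294 0.1554] target [ 0.4138 -0.169   0.2649] share lin [-0.3338 -0.5487  0.1509] share ang [-1.789 -5.789 -2.368]
t 10.72 F board [ 1.4 -0.3  6.2] M [-0.01  0.22 -0.04] w 0.0551 44.125269055366516
```

Request:
{"api": "carry_out", "payload": {
  "linear": [
    [0,0,0.03],
    [0,0,0.06],
    [0,0,0.061],
    [-0.0278,-0.0457,0],
    [-0.0278,-0.0457,0],
    [-0.0278,-0.0457,0],
    [-0.0278,-0.0457,0],
    [-0.0278,-0.0457,0]
  ],
  "angular": [
    [0,0,0],
    [0,0,0],
    [0,0,0],
    [-0.149,-0.4824,-0.1973],
    [-0.149,-0.4824,-0.1973],
    [-0.149,-0.4824,-0.1973],
    [-0.149,-0.4824,-0.1973],
    [-0.149,-0.4824,-0.1973]
  ],
  "hand": [0,0,0,0,0,0,0,0]
}}

```text
clock: 11.38
position: [0.5097, -0.0095, 0.2635]
ee_rot: [0.086, 0.795, 0.598, 0.057]
contact_force: [-0.1, -0.2, -0.5]
width: 0.0554
gripper_force: 43.3
```

Request:
{"api": "carry_out", "payload": {
  "linear": [
    [-0.0278,-0.0457,0],
    [-0.0278,-0.0457,0],
    [-0.0278,-0.0457,0],
    [-0.0278,-0.0457,0],
    [-0.0278,-0.0457,0],
    [-0.0278,-0.0457,0],
    [-0.0278,-0.0457,0],
    [0,0,0]
  ],
  "angular": [
    [-0.149,-0.4824,-0.1973],
    [-0.149,-0.4824,-0.1973],
    [-0.149,-0.4824,-0.1973],
    [-0.149,-0.4824,-0.1973],
    [-0.149,-0.4824,-0.1973],
    [-0.149,-0.4824,-0.1973],
    [-0.149,-0.4824,-0.1973],
    [0,0,0]
  ],
  "hand": [0,0,0,0,0,0,0,0]
}}

```text
clock: 12.05
position: [0.4112, -0.1712, 0.2633]
ee_rot: [0.201, 0.809, 0.537, 0.133]
contact_force: [0.0, 0.3, -1.1]
width: 0.0552
gripper_force: 43.3
```

Request:
{"api": "carry_out", "payload": {
  "linear": [
    [0,0,0]
  ],
  "angular": [
    [0,0,0]
  ],
  "hand": [0]
}}

```text
clock: 12.13
position: [0.4123, -0.1696, 0.2633]
ee_rot: [0.2, 0.808, 0.537, 0.133]
contact_force: [-0.5, -0.1, -0.6]
width: 0.0553
gripper_force: 43.3
```

```bash
python3 plan.py .030 .112 .190; python3 meas.py w4
```

```text
tcp in board [0.0293 0.1108 0.2442] target [ 0.4368 -0.1785  0.2158] share lin [ 0.049  -0.0178 -0.095 ] share ang [-0.018 -0.037  0.048]
t 12.13 F board [-0.6 -0.2 -0.3] M [0.11 0.27 0.01] w 0.0553 43.3112508058548
pos [ 0.4123 -0.1696  0.2633] tooly ang -22.78 toolz [ 0.4302 -0.1804 -0.8845]
[320. 271.] [ 0.5065 -0.2881] -22.2 [0.1195 0.1758]
[581. 162.] [ 1.1044 -1.0013] 16.6 [0.2948 1.7858]
```

View pics/w4.png

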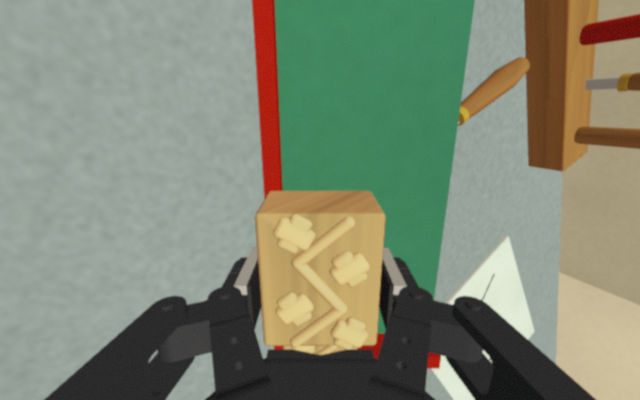

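The held block is centred at (320,270) and the seated first block lies beneath it. Lowering.

Request:
{"api": "carry_out", "payload": {
  "linear": [
    [0.0163,-0.0059,-0.0317],
    [0.0163,-0.0059,-0.0317],
    [0.0163,-0.0059,-0.0317],
    [0,0,0],
    [0.0009,-0.0004,-0.0018],
    [0.0009,-0.0004,-0.0018],
    [0.0009,-0.0004,-0.0018],
    [0,0,0]
  ],
  "angular": [
    [-0.018,-0.037,0.048],
    [0,0,0],
    [0,0,0],
    [0,0,0],
    [0,0,0],
    [0,0,0],
    [0,0,0],
    [0,0,0]
  ],
  "hand": [0,0,0,0,0,0,0,0]
}}

```text
clock: 12.85
position: [0.4393, -0.178, 0.2137]
ee_rot: [0.202, 0.806, 0.54, 0.135]
contact_force: [-1.0, -0.6, -1.3]
width: 0.0554
gripper_force: 43.2
```

```bash
python3 plan.py .030 .112 .190
```

```text
tcp in board [0.0308 0.1134 0.1871] target [ 0.4368 -0.1785  0.2158] share lin [-0.0049 -0.001   0.0043] share ang [ 0.018  0.019 -0.052]
t 12.85 F board [-1.3 -1.  -0.8] M [0.09 0.3  0.03] w 0.0554 43.19383263587952
```

Request:
{"api": "carry_out", "payload": {
  "linear": [
    [0.0009,-0.0004,-0.0018],
    [0,0,0]
  ],
  "angular": [
    [0,0,0],
    [0,0,0]
  ],
  "hand": [0,0]
}}

```text
clock: 13.02
position: [0.4396, -0.1784, 0.2125]
ee_rot: [0.202, 0.806, 0.54, 0.135]
contact_force: [-0.1, -0.4, -1.9]
width: 0.0552
gripper_force: 43.2
```

```bash
python3 plan.py .030 .112 .190
```

```text
tcp in board [0.0307 0.1131 0.1859] target [ 0.4368 -0.1785  0.2158] share lin [-0.0055 -0.0002  0.0066] share ang [ 0.016  0.015 -0.045]
t 13.02 F board [-0.9 -0.4 -1.7] M [0.16 0.31 0.04] w 0.0552 43.19335699081421
```

Request:
{"api": "carry_out", "payload": {
  "linear": [
    [0.0009,-0.0004,-0.0018],
    [0,0,0],
    [-0.0016,0.0007,-0.0009],
    [-0.0016,0.0007,-0.0009],
    [0,0,0]
  ],
  "angular": [
    [0,0,0],
    [0,0,0],
    [0,0,0],
    [0,0,0],
    [0,0,0]
  ],
  "hand": [0,0,0,0,0]
}}

```text
clock: 13.43
position: [0.4392, -0.1784, 0.2115]
ee_rot: [0.203, 0.806, 0.54, 0.135]
contact_force: [-1.6, 2.1, 6.0]
width: 0.0556
gripper_force: 44.2
```

```bash
python3 plan.py .030 .112 .190|tail -1
```

```text
t 13.43 F board [0.8 1.3 6.3] M [ 0.18 -0.16  0.15] w 0.0556 44.243311285972595
```

Request:
{"api": "carry_out", "payload": {
  "linear": [
    [-0.0016,0.0007,-0.0009],
    [-0.0008,-0.0019,0],
    [-0.0008,-0.0019,0],
    [0,0,0]
  ],
  "angular": [
    [0,0,0],
    [0,0,0],
    [0,0,0],
    [0,0,0]
  ],
  "hand": [0,0,0,0]
}}

```text
clock: 13.77
position: [0.4375, -0.1797, 0.211]
ee_rot: [0.203, 0.806, 0.54, 0.135]
contact_force: [-1.2, 4.1, 6.7]
width: 0.0553
gripper_force: 44.3
```

```bash
python3 plan.py .030 .112 .190
```

```text
tcp in board [0.0286 0.1111 0.1852] target [ 0.4368 -0.1785  0.2158] share lin [-0.0012  0.0024  0.0098] share ang [ 0.028  0.038 -0.044]
t 13.77 F board [0.8 3.3 7.2] M [ 0.35 -0.3   0.33] w 0.0553 44.27605390548706
```

Request:
{"api": "carry_out", "payload": {
  "linear": [
    [-0.0008,-0.0019,0],
    [-0.0016,0.0007,-0.0009],
    [0,0,0]
  ],
  "angular": [
    [0,0,0],
    [0,0,0],
    [0,0,0]
  ],
  "hand": [0,0,0]
}}

```text
clock: 14.02
position: [0.4364, -0.1804, 0.2106]
ee_rot: [0.203, 0.806, 0.54, 0.135]
contact_force: [-0.8, 2.9, 6.4]
width: 0.0553
gripper_force: 44.2
```

```bash
python3 plan.py .030 .112 .190
```

```text
tcp in board [0.0278 0.11   0.1852] target [ 0.4368 -0.1785  0.2158] share lin [0.0009 0.0039 0.0105] share ang [ 0.034  0.045 -0.04 ]
t 14.02 F board [1.4 2.3 6.5] M [ 0.32 -0.31  0.22] w 0.0553 44.1729462146759
```

Request:
{"api": "carry_out", "payload": {
  "linear": [
    [-0.0008,-0.0019,0],
    [-0.0016,0.0007,-0.0009],
    [0,0,0]
  ],
  "angular": [
    [0,0,0],
    [0,0,0],
    [0,0,0]
  ],
  "hand": [0,0,0]
}}

```text
clock: 14.27
position: [0.4358, -0.1812, 0.2105]
ee_rot: [0.203, 0.806, 0.539, 0.136]
contact_force: [1.9, 4.2, 6.7]
width: 0.0552
gripper_force: 44.0
```

```bash
python3 plan.py .030 .112 .190
```

```text
tcp in board [0.0275 0.1091 0.1852] target [ 0.4368 -0.1785  0.2158] share lin [0.002  0.0053 0.0107] share ang [ 0.03   0.062 -0.026]
t 14.27 F board [3.2 4.6 5.8] M [ 0.52 -0.64  0.16] w 0.0552 44.0204644203186
```

Request:
{"api": "carry_out", "payload": {
  "linear": [
    [-0.0008,-0.0019,0],
    [-0.0016,0.0007,-0.0009],
    [0,0,0]
  ],
  "angular": [
    [0,0,0],
    [0,0,0],
    [0,0,0]
  ],
  "hand": [0,0,0]
}}

```text
clock: 14.52
position: [0.4351, -0.182, 0.2104]
ee_rot: [0.204, 0.806, 0.539, 0.136]
contact_force: [5.0, 3.2, 6.0]
width: 0.0551
gripper_force: 43.8
```

```bash
python3 plan.py .030 .112 .190
```

```text
tcp in board [0.0272 0.1081 0.1853] target [ 0.4368 -0.1785  0.2158] share lin [0.0034 0.007  0.0109] share ang [ 0.036  0.079 -0.019]
t 14.52 F board [5.8 4.9 3.7] M [ 0.69 -0.95  0.16] w 0.0551 43.84877800941467
```

Request:
{"api": "carry_out", "payload": {
  "linear": [
    [-0.0008,-0.0019,0],
    [0,0,0]
  ],
  "angular": [
    [0,0,0],
    [0,0,0]
  ],
  "hand": [0,0]
}}

```text
clock: 14.68
position: [0.4348, -0.183, 0.2104]
ee_rot: [0.204, 0.806, 0.539, 0.136]
contact_force: [5.3, 5.1, 6.4]
width: 0.0552
gripper_force: 44.0
```

```bash
python3 plan.py .030 .112 .190
```

```text
tcp in board [0.0273 0.1071 0.1853] target [ 0.4368 -0.1785  0.2158] share lin [0.0041 0.009  0.0109] share ang [ 0.034  0.077 -0.02 ]
t 14.68 F board [5.6 6.7 4.2] M [ 0.7  -0.99  0.24] w 0.0552 43.9725798368454
```

Request:
{"api": "carry_out", "payload": {
  "linear": [
    [-0.0008,-0.0019,0],
    [0,0,0]
  ],
  "angular": [
    [0,0,0],
    [0,0,0]
  ],
  "hand": [0,0]
}}

```text
clock: 14.85
position: [0.4344, -0.1839, 0.2104]
ee_rot: [0.204, 0.806, 0.539, 0.136]
contact_force: [5.1, 4.4, 5.3]
width: 0.0548
gripper_force: 44.0
```

```bash
python3 plan.py .030 .112 .190
```

```text
tcp in board [0.0273 0.1061 0.1853] target [ 0.4368 -0.1785  0.2158] share lin [0.0049 0.0108 0.0109] share ang [ 0.034  0.077 -0.022]
t 14.85 F board [5.2 6.  3.3] M [ 0.7  -1.04  0.19] w 0.0548 43.965983390808105
```

Request:
{"api": "carry_out", "payload": {
  "linear": [
    [-0.0008,-0.0019,0],
    [0,0,0]
  ],
  "angular": [
    [0,0,0],
    [0,0,0]
  ],
  "hand": [0,0]
}}

```text
clock: 15.02
position: [0.434, -0.1849, 0.2104]
ee_rot: [0.204, 0.806, 0.539, 0.136]
contact_force: [5.4, 4.5, 6.1]
width: 0.0556
gripper_force: 44.0
```

```bash
python3 plan.py .030 .112 .190
```

```text
tcp in board [0.0273 0.105  0.1853] target [ 0.4368 -0.1785  0.2158] share lin [0.0057 0.0127 0.0109] share ang [ 0.034  0.077 -0.021]
t 15.02 F board [5.7 6.2 3.8] M [ 0.7  -1.03  0.28] w 0.0556 43.960479497909546
```

Request:
{"api": "carry_out", "payload": {
  "linear": [
    [-0.0008,-0.0019,0],
    [-0.0008,-0.0019,0],
    [0,0,0]
  ],
  "angular": [
    [0,0,0],
    [0,0,0],
    [0,0,0]
  ],
  "hand": [0,0,0]
}}

```text
clock: 15.27
position: [0.4332, -0.1868, 0.2104]
ee_rot: [0.204, 0.806, 0.539, 0.136]
contact_force: [4.7, 4.9, 6.0]
width: 0.0554
gripper_force: 43.9
```

```bash
python3 plan.py .030 .112 .190
```

```text
tcp in board [0.0273 0.103  0.1853] target [ 0.4368 -0.1785  0.2158] share lin [0.0073 0.0166 0.0109] share ang [ 0.034  0.077 -0.02 ]
t 15.27 F board [5.  6.3 4.2] M [ 0.75 -1.04  0.28] w 0.0554 43.949174880981445
```

Request:
{"api": "carry_out", "payload": {
  "linear": [
    [-0.0008,-0.0019,0],
    [0,0,0]
  ],
  "angular": [
    [0,0,0],
    [0,0,0]
  ],
  "hand": [0,0]
}}

```text
clock: 15.43
position: [0.4329, -0.1875, 0.2104]
ee_rot: [0.203, 0.806, 0.539, 0.136]
contact_force: [7.0, 6.6, 4.9]
width: 0.0551
gripper_force: 43.8
```

```bash
python3 plan.py .030 .112 .190
```

```text
tcp in board [0.0273 0.1022 0.1853] target [ 0.4368 -0.1785  0.2158] share lin [0.0078 0.0179 0.0109] share ang [ 0.022  0.076 -0.022]
t 15.43 F board [5.8 8.7 2.5] M [ 0.95 -1.31  0.38] w 0.0551 43.78477871417999
```

Request:
{"api": "carry_out", "payload": {
  "linear": [
    [-0.0008,-0.0019,0],
    [0,0,0]
  ],
  "angular": [
    [0,0,0],
    [0,0,0]
  ],
  "hand": [0,0]
}}

```text
clock: 15.6
position: [0.4329, -0.1878, 0.2104]
ee_rot: [0.203, 0.806, 0.539, 0.137]
contact_force: [10.6, 10.7, 5.8]
width: 0.0554
gripper_force: 43.7
```

```bash
python3 plan.py .030 .112 .190
```

```text
tcp in board [0.0274 0.1019 0.1852] target [ 0.4368 -0.1785  0.2158] share lin [0.0078 0.0186 0.0108] share ang [ 0.     0.076 -0.03 ]
t 15.6 F board [ 7.8 14.   2.5] M [ 1.46 -1.86  0.69] w 0.0554 43.710885643959045
```

Contact at the expected place, y 0.102. Release and retract, then go for M.

Request:
{"api": "carry_out", "payload": {
  "linear": [
    [0,0,0],
    [0,0,0],
    [0,0,0],
    [0,0,0],
    [0,0,0],
    [-0.0087,0.0036,0.0177],
    [-0.0174,0.0072,0.0354],
    [-0.0261,0.0108,0.0531]
  ],
  "angular": [
    [0,0,0],
    [0,0,0],
    [0,0,0],
    [0,0,0],
    [0,0,0],
    [0,0,0],
    [0,0,0],
    [0,0,0]
  ],
  "hand": [1,1,1,1,1,1,1,1]
}}

```text
clock: 16.27
position: [0.4038, -0.1772, 0.2602]
ee_rot: [0.199, 0.807, 0.54, 0.133]
contact_force: [-0.3, -0.1, 0.5]
width: 0.0855
gripper_force: 0.0
```

```bash
python3 -c "
from plan import *
go(.03,.11,.2);mat(.5785,.2235,.30,-7.3)"
```

```text
tcp in board [0.0235 0.1006 0.2437] target [ 0.4317 -0.1786  0.2247] share lin [ 0.0558 -0.0027 -0.0711] share ang [-0.025 -0.053 -0.035]
to mat: share lin [0.3493 0.8014 0.0796] ang [1.552 5.866 3.229]
```

Request:
{"api": "carry_out", "payload": {
  "linear": [
    [0,0.0572,0.03],
    [0.025,0.0572,0.03],
    [0.025,0.0572,0.02],
    [0.025,0.0572,0],
    [0.025,0.0572,0],
    [0.025,0.0572,0],
    [0.025,0.0572,0],
    [0.025,0.0572,0]
  ],
  "angular": [
    [0.111,0.419,0.2306],
    [0.111,0.419,0.2306],
    [0.111,0.419,0.2306],
    [0.111,0.419,0.2306],
    [0.111,0.419,0.2306],
    [0.111,0.419,0.2306],
    [0.111,0.419,0.2306],
    [0.111,0.419,0.2306]
  ],
  "hand": [1,1,1,1,1,1,1,1]
}}

```text
clock: 16.93
position: [0.492, 0.0531, 0.3015]
ee_rot: [0.088, 0.781, 0.615, 0.059]
contact_force: [0.2, -0.6, -0.5]
width: 0.0854
gripper_force: 0.0
```

Request:
{"api": "carry_out", "payload": {
  "linear": [
    [0.025,0.0572,0],
    [0.025,0.0572,0],
    [0.025,0.0572,0],
    [0.025,0.0572,0],
    [0.025,0.0572,0],
    [0.025,0.0572,0],
    [0.025,0,0],
    [0,0,0]
  ],
  "angular": [
    [0.111,0.419,0.2306],
    [0.111,0.419,0.2306],
    [0.111,0.419,0.2306],
    [0.111,0.419,0.2306],
    [0.111,0.419,0.2306],
    [0.111,0.419,0.2306],
    [0,0,0],
    [0,0,0]
  ],
  "hand": [1,1,1,1,1,1,1,1]
}}

```text
clock: 17.6
position: [0.5816, 0.2245, 0.3008]
ee_rot: [0.003, 0.75, 0.662, 0.002]
contact_force: [0.0, -0.5, 0.7]
width: 0.0853
gripper_force: 0.0
```

Request:
{"api": "carry_out", "payload": {
  "linear": [
    [0,0,0]
  ],
  "angular": [
    [0,0,0]
  ],
  "hand": [1]
}}

```text
clock: 17.68
position: [0.5794, 0.223, 0.3007]
ee_rot: [0.002, 0.75, 0.661, 0.001]
contact_force: [-0.8, -1.0, -0.0]
width: 0.0856
gripper_force: 0.0
```

```bash
python3 meas.py w5; python3 -c "
from plan import *
mat(.5785,.2238,.187,-7.4)
im=manip.get_image('top')[:,:,::-1];cv2.imwrite('pics/t2.png',cv2.resize(im[150:290,310:490],None,fx=4,fy=4))"
```

```text
pos [0.5794 0.223  0.3007] tooly ang -7.24 toolz [ 0.0037 -0.0018 -1.    ]
[551. 273.] [0.7885 0.1211] 15.1 [0.0091 0.0858]
[317. 200.] [0.5776 0.2246] -7.4 [0.0555 0.0698]
[621. 260.] [0.8422 0.1104] 11.2 [0.0259 0.2888]
[127.  99.] [0.4422 0.3236] -10.5 [0.0339 0.0673]
[295.  52.] [0.5775 0.3388] 14.4 [0.0555 0.0699]
to mat: share lin [-0.0005  0.0024 -0.2278] ang [ 0.023  0.039 -0.028]
```

View pics/t2.png

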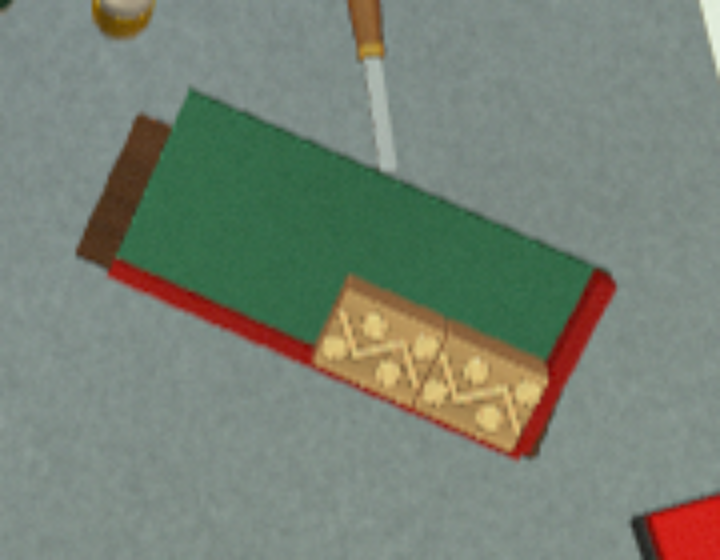

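The two blocks at (370,340) and (480,385) lie flat and butted, against both the cheek and the ledge. Picking up M.

Request:
{"api": "carry_out", "payload": {
  "linear": [
    [-0.001,0.002,-0.06],
    [0,0,-0.06],
    [0,0,-0.06],
    [0,0,-0.03],
    [0,0,-0.0178],
    [0,0,0],
    [0,0,0]
  ],
  "angular": [
    [0.023,0.039,-0.028],
    [0,0,0],
    [0,0,0],
    [0,0,0],
    [0,0,0],
    [0,0,0],
    [0,0,0]
  ],
  "hand": [1,1,1,1,1,1,1]
}}

```text
clock: 18.37
position: [0.5788, 0.2238, 0.1882]
ee_rot: [0.0, 0.751, 0.66, 0.001]
contact_force: [0.5, -0.4, 1.0]
width: 0.0851
gripper_force: 0.0
```

Request:
{"api": "carry_out", "payload": {
  "linear": [
    [0,0,0],
    [0,0,0],
    [0,0,0],
    [0,0,0],
    [0,0,0],
    [0,0,0],
    [0,0,0]
  ],
  "angular": [
    [0,0,0],
    [0,0,0],
    [0,0,0],
    [0,0,0],
    [0,0,0],
    [0,0,0],
    [0,0,0]
  ],
  "hand": [0,0,0,0,0,0,0],
  "force": 40
}}

```text
clock: 18.95
position: [0.5794, 0.2244, 0.1895]
ee_rot: [0.001, 0.751, 0.66, 0.002]
contact_force: [0.6, 0.3, 5.7]
width: 0.0553
gripper_force: 44.3
```

```bash
python3 plan.py .030 .178 .245
```

```text
tcp in board [-0.0025  0.5388  0.1774] target [ 0.4383 -0.1077  0.2644] share lin [-0.2823 -0.6641  0.1499] share ang [-1.592 -5.856 -3.254]
t 18.95 F board [3.1 0.5 4.8] M [-0.05  0.21 -0.02] w 0.0553 44.2637300491333
```

Request:
{"api": "carry_out", "payload": {
  "linear": [
    [0,0,0.03],
    [0,0,0.06],
    [0,0,0.06],
    [-0.0202,-0.0474,0],
    [-0.0202,-0.0474,0],
    [-0.0202,-0.0474,0],
    [-0.0202,-0.0474,0],
    [-0.0202,-0.0474,0]
  ],
  "angular": [
    [0,0,0],
    [0,0,0],
    [0,0,0],
    [-0.1137,-0.4183,-0.2324],
    [-0.1137,-0.4183,-0.2324],
    [-0.1137,-0.4183,-0.2324],
    [-0.1137,-0.4183,-0.2324],
    [-0.1137,-0.4183,-0.2324]
  ],
  "hand": [0,0,0,0,0,0,0,0]
}}

```text
clock: 19.62
position: [0.5276, 0.1049, 0.263]
ee_rot: [0.073, 0.778, 0.622, 0.049]
contact_force: [-0.0, -0.2, -0.8]
width: 0.0554
gripper_force: 43.5
```

Request:
{"api": "carry_out", "payload": {
  "linear": [
    [-0.0202,-0.0474,0],
    [-0.0202,-0.0474,0],
    [-0.0202,-0.0474,0],
    [-0.0202,-0.0474,0],
    [-0.0202,-0.0474,0],
    [-0.0202,-0.0474,0],
    [-0.0202,-0.0474,0],
    [-0.0202,-0.0474,0]
  ],
  "angular": [
    [-0.1137,-0.4183,-0.2324],
    [-0.1137,-0.4183,-0.2324],
    [-0.1137,-0.4183,-0.2324],
    [-0.1137,-0.4183,-0.2324],
    [-0.1137,-0.4183,-0.2324],
    [-0.1137,-0.4183,-0.2324],
    [-0.1137,-0.4183,-0.2324],
    [-0.1137,-0.4183,-0.2324]
  ],
  "hand": [0,0,0,0,0,0,0,0]
}}

```text
clock: 20.28
position: [0.4467, -0.0847, 0.263]
ee_rot: [0.187, 0.805, 0.549, 0.124]
contact_force: [0.9, 0.0, -1.1]
width: 0.0556
gripper_force: 43.4
```

Request:
{"api": "carry_out", "payload": {
  "linear": [
    [-0.0202,-0.0474,0],
    [0,0,0],
    [0,0,0]
  ],
  "angular": [
    [-0.1137,-0.4183,-0.2324],
    [0,0,0],
    [0,0,0]
  ],
  "hand": [0,0,0]
}}

```text
clock: 20.53
position: [0.4366, -0.1084, 0.2628]
ee_rot: [0.2, 0.808, 0.538, 0.133]
contact_force: [0.8, 0.9, -0.6]
width: 0.0553
gripper_force: 43.5
```

```bash
python3 plan.py .030 .178 .190
```

```text
tcp in board [0.0281 0.1766 0.2442] target [ 0.4621 -0.1176  0.2158] share lin [ 0.0511 -0.0183 -0.0939] share ang [-0.01  -0.041  0.044]
t 20.53 F board [ 0.1  1.1 -0.8] M [ 0.08  0.29 -0.03] w 0.0553 43.47375690937042
```

Request:
{"api": "carry_out", "payload": {
  "linear": [
    [0.017,-0.0061,-0.0313],
    [0.017,-0.0061,-0.0313],
    [0.017,-0.0061,-0.0313],
    [0,0,0],
    [0.0009,-0.0004,-0.0018],
    [0.0009,-0.0004,-0.0018],
    [0.0009,-0.0004,-0.0018],
    [0,0,0]
  ],
  "angular": [
    [-0.01,-0.041,0.044],
    [0,0,0],
    [0,0,0],
    [0,0,0],
    [0,0,0],
    [0,0,0],
    [0,0,0],
    [0,0,0]
  ],
  "hand": [0,0,0,0,0,0,0,0]
}}

```text
clock: 21.2
position: [0.4644, -0.117, 0.2137]
ee_rot: [0.202, 0.806, 0.54, 0.135]
contact_force: [-0.1, -0.6, -1.1]
width: 0.0556
gripper_force: 43.4
```

Request:
{"api": "carry_out", "payload": {
  "linear": [
    [0.0009,-0.0004,-0.0018],
    [0,0,0],
    [0.0009,-0.0004,-0.0018],
    [0,0,0]
  ],
  "angular": [
    [0,0,0],
    [0,0,0],
    [0,0,0],
    [0,0,0]
  ],
  "hand": [0,0,0,0]
}}

```text
clock: 21.53
position: [0.465, -0.1176, 0.2118]
ee_rot: [0.202, 0.806, 0.54, 0.135]
contact_force: [-2.7, 1.3, 4.7]
width: 0.0554
gripper_force: 44.3
```

```bash
python3 plan.py .030 .178 .190
```

```text
tcp in board [0.0305 0.1791 0.1852] target [ 0.4621 -0.1176  0.2158] share lin [-0.0057  0.0001  0.008 ] share ang [ 0.011  0.019 -0.038]
t 21.53 F board [-0.4  0.2  5.6] M [0.16 0.21 0.01] w 0.0554 44.27914917469025
```

Contact with the face. Push to the ledge and then towards the neighbour, as before.

Request:
{"api": "carry_out", "payload": {
  "linear": [
    [-0.0016,0.0007,-0.0009],
    [-0.0016,0.0007,-0.0009],
    [-0.0016,0.0007,-0.0009],
    [-0.0016,0.0007,-0.0009],
    [0,0,0]
  ],
  "angular": [
    [0,0,0],
    [0,0,0],
    [0,0,0],
    [0,0,0],
    [0,0,0]
  ],
  "hand": [0,0,0,0,0]
}}

```text
clock: 21.95
position: [0.4637, -0.1171, 0.2111]
ee_rot: [0.204, 0.805, 0.539, 0.137]
contact_force: [0.8, 0.6, 6.4]
width: 0.055
gripper_force: 44.2
```

```bash
python3 plan.py .030 .178 .190
```

```text
tcp in board [0.0289 0.179  0.1852] target [ 0.4621 -0.1176  0.2158] share lin [-0.0031 -0.001   0.0095] share ang [ 0.04   0.088 -0.036]
t 21.95 F board [3.4 0.8 5.4] M [-0.07 -0.18  0.01] w 0.055 44.234012961387634
```

Request:
{"api": "carry_out", "payload": {
  "linear": [
    [-0.0008,-0.0019,0],
    [-0.0008,-0.0019,0],
    [-0.0008,-0.0019,0],
    [-0.0008,-0.0019,0],
    [0,0,0]
  ],
  "angular": [
    [0,0,0],
    [0,0,0],
    [0,0,0],
    [0,0,0],
    [0,0,0]
  ],
  "hand": [0,0,0,0,0]
}}

```text
clock: 22.37
position: [0.4614, -0.1202, 0.2106]
ee_rot: [0.203, 0.806, 0.539, 0.136]
contact_force: [0.1, 3.7, 5.7]
width: 0.0549
gripper_force: 44.3
```

```bash
python3 plan.py .030 .178 .190
```

```text
tcp in board [0.0278 0.1752 0.1852] target [ 0.4621 -0.1176  0.2158] share lin [0.0015 0.0053 0.0106] share ang [ 0.018  0.057 -0.031]
t 22.37 F board [1.5 3.4 5.6] M [ 0.55 -0.19  0.18] w 0.0549 44.27396357059479
```

Request:
{"api": "carry_out", "payload": {
  "linear": [
    [-0.0016,0.0007,-0.0009],
    [-0.0016,0.0007,-0.0009],
    [-0.0008,-0.0019,0],
    [-0.0008,-0.0019,0],
    [0,0,0]
  ],
  "angular": [
    [0,0,0],
    [0,0,0],
    [0,0,0],
    [0,0,0],
    [0,0,0]
  ],
  "hand": [0,0,0,0,0]
}}

```text
clock: 22.78
position: [0.4601, -0.1218, 0.2103]
ee_rot: [0.204, 0.806, 0.539, 0.137]
contact_force: [2.7, 4.2, 4.6]
width: 0.0554
gripper_force: 44.1
```

```bash
python3 plan.py .030 .178 .190
```

```text
tcp in board [0.0271 0.1733 0.1853] target [ 0.4621 -0.1176  0.2158] share lin [0.0042 0.0084 0.0111] share ang [ 0.031  0.098 -0.026]
t 22.78 F board [3.  4.9 3.6] M [ 0.55 -0.57  0.19] w 0.0554 44.138036370277405
```

Request:
{"api": "carry_out", "payload": {
  "linear": [
    [-0.0008,-0.0019,0],
    [0,0,0]
  ],
  "angular": [
    [0,0,0],
    [0,0,0]
  ],
  "hand": [0,0]
}}

```text
clock: 22.95
position: [0.4599, -0.1222, 0.2103]
ee_rot: [0.204, 0.806, 0.539, 0.137]
contact_force: [5.2, 8.4, 5.3]
width: 0.0553
gripper_force: 44.0
```

```bash
python3 plan.py .030 .178 .190
```

```text
tcp in board [0.0271 0.1728 0.1853] target [ 0.4621 -0.1176  0.2158] share lin [0.0046 0.0093 0.0111] share ang [ 0.022  0.101 -0.026]
t 22.95 F board [3.8 9.8 3.9] M [ 1.3  -0.95  0.47] w 0.0553 43.98221254348755
```

Request:
{"api": "carry_out", "payload": {
  "linear": [
    [-0.0008,-0.0019,0],
    [0,0,0]
  ],
  "angular": [
    [0,0,0],
    [0,0,0]
  ],
  "hand": [0,0]
}}

```text
clock: 23.12
position: [0.4598, -0.1224, 0.2103]
ee_rot: [0.204, 0.806, 0.539, 0.138]
contact_force: [9.0, 15.0, 5.4]
width: 0.0554
gripper_force: 43.9
```

```bash
python3 plan.py .030 .178 .190
```

```text
tcp in board [0.0271 0.1726 0.1853] target [ 0.4621 -0.1176  0.2158] share lin [0.0048 0.0097 0.011 ] share ang [ 0.011  0.104 -0.031]
t 23.12 F board [ 4.8 17.3  3.5] M [ 2.21 -1.44  0.99] w 0.0554 43.86483907699585
```

Request:
{"api": "carry_out", "payload": {
  "linear": [
    [0,0,0],
    [0,0,0],
    [0,0,0],
    [0,0,0],
    [0,0,0],
    [-0.0087,0.0036,0.0177],
    [-0.0174,0.0072,0.0354],
    [-0.0261,0.0108,0.0531]
  ],
  "angular": [
    [0,0,0],
    [0,0,0],
    [0,0,0],
    [0,0,0],
    [0,0,0],
    [0,0,0],
    [0,0,0],
    [0,0,0]
  ],
  "hand": [1,1,1,1,1,1,1,1]
}}

```text
clock: 23.78
position: [0.4305, -0.1125, 0.2608]
ee_rot: [0.199, 0.807, 0.54, 0.133]
contact_force: [0.1, -0.2, -0.1]
width: 0.0854
gripper_force: 0.0
```

Request:
{"api": "carry_out", "payload": {
  "linear": [
    [-0.02,0.03,0.06],
    [-0.04,0.06,0],
    [-0.04,0.06,0],
    [-0.04,0.06,0],
    [-0.02,0.06,0],
    [0,0.06,0],
    [0,0,0],
    [0,0,0]
  ],
  "angular": [
    [0,0,0],
    [0,0,0],
    [0,0,0],
    [0,0,0],
    [0,0,0],
    [0,0,0],
    [0,0,0],
    [0,0,0]
  ],
  "hand": [1,1,1,1,1,1,1,1]
}}

```text
clock: 24.45
position: [0.3506, 0.0541, 0.2922]
ee_rot: [0.201, 0.804, 0.542, 0.136]
contact_force: [0.0, 0.5, -0.6]
width: 0.0852
gripper_force: 0.0
```

```bash
python3 plan.py .030 .178 .190; python3 -c "
from plan import *
for n in('top','scene'):
    c=cam(n);im=manip.get_image(n)[:,:,::-1].copy()
    a=im[150:290,310:490] if n=='top' else im[90:230,220:400]
    if n=='top':A=a
    else:cv2.imwrite('pics/t3.png',cv2.resize(np.hstack([A,a]),None,fx=2.2,fy=2.2,interpolation=cv2.INTER_CUBIC))"
```

```text
tcp in board [-0.0832  0.2937  0.3367] target [ 0.4621 -0.1176  0.2158] share lin [ 0.2231 -0.3433 -0.1528] share ang [ 0.014  0.019 -0.108]
t 24.45 F board [-0.4  0.5 -0.4] M [0.06 0.22 0.01] w 0.0852 0.0
```

View pics/t3.png

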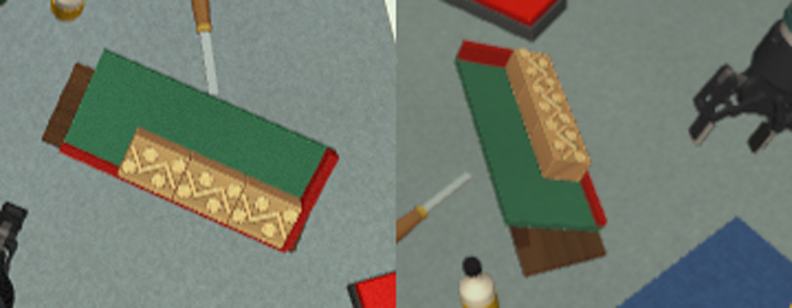

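Both views show the three blocks as a straight, gapless row, against the cheek at (295,215) and along the ledge. The arm is clear, so I hand in.

```bash
python3 -c "
from rig import manip;print(manip.sign_off())"
```

```text
the job is handed in; nothing more can be done
None
```

I placed three maple blocks flat in a butted row along the ledge from the cheek, left the fourth maple block and everything else untouched, and handed the job in at about 24.5 s; `sign_off` returned no verdict.

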